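Open the blower control box

TASK

The forge blower has blown a fuse: open the push-to-open hatch on top of the green control box. Press its lid down at the brass disc near the free edge so that the spring catch lets go, let the lid pop ajar, then swing it up and over past upright until it rests open on its own, and take your hand away. Leave the red box shut and unpressed, and do not knock or shift the brass oil cup.

Things in the scene. Friction and masses are not known exactly. Their poses are not given: they have to be found in the camera images.
- green_hatch (a joint): Lid angle, rad: 0 shut (catch holds it), -0.075 pressed to its stop, 1.57 upright, 1.9 open stop; hinge level, on the box's far side. Pressing the disc 7 mm down or more (about 4 N; stop at 10 mm) frees the catch; let go, a spring lifts the lid to about 0.43 and holds it (free edge 65 mm up). From there push it: it falls back if left before upright, and past upright falls to 1.9 and stays.
- green_hatch_press (a point): Centre of the 30 mm brass disc on the green lid's top, 93 mm up; moves with the lid. x: from free edge to hinge (away from robot), y along hinge, z out of the lid. Free edge at x -20 mm, hinge axis at x 140, z -2 mm. Lid 160 long, 126 wide, 6 thick, 0.35 kg, 15 mm proud of the box front (front wall's top 16 mm under it). Side walls 140 mm over all, 2 mm above the lid; box 95 high, fixed.
- red_hatch (a joint): Lid of the red box, same size and workings as the green, standing beside it (centres 220 mm or more apart). 0 = shut, negative = pressed in, positive = open. To be left shut and unpressed.
- oil_cup_center (a point): Brass oil cup, a loose bystander standing on the bench to the left or right of the two boxes: 54 mm wide, 68 mm high with a narrow spout on top; this point is at its centre, 34 mm up; z axis up when it stands.
Things that resemble listed ones, but are neither listed nor needed, are in the scene too. Of the things shaped like the part that bears green_hatch, the green one is meant.

How it is judged (in metres and radians):
On the way, in this order (a step that is already met when the one before it is completed fails the run):
1. the green lid is pressed in (value of joint green_hatch below -0.015 rad), for 0.02 s.
2. the green lid has popped ajar (value of joint green_hatch above 0.2 rad), for 0.02 s.
At the end, for the whole second after the job is handed in: The green lid rests open past upright (more than 1.6 rad, still), the red lid is shut (under 0.03 rad), and the oil cup stands upright (within 10 degrees) within 20 mm of where it was (value of joint green_hatch above 1.6 rad and velocity of joint green_hatch below 0.1 rad/s and value of joint red_hatch below 0.03 rad and distance of oil_cup_center from where it was at the start of the episode below 0.02 m and angle between oil_cup_center's own z axis and vertical below 0.17 rad); the robot touches nothing.
It fails at once if the red lid is pressed in or opened (value of joint red_hatch below -0.012 rad or value of joint red_hatch above 0.03 rad).
It fails at once if the oil cup is knocked over or shifted (distance of oil_cup_center from where it was at the start of the episode above 0.02 m or angle between oil_cup_center's own z axis and vertical above 0.35 rad).
It also fails if it takes over 45 s, if anything falls off the work surface, if the arm or the gripper's body presses on something with over 40 N, if the wrist force passes 120 N, or if a joint passes its speed limit or range.

ROBOT

A 7-joint arm with a two-finger parallel gripper is mounted at the origin on the work surface. World frame = base frame: x ahead of the robot, y to its left, z up, the work surface at z = 0. Lengths are in mm, angles in rad, forces in N, time in s.
With the tool pointing down it reaches from about 400 to 875 mm from the base axis. Payload 6.5 kg.
Tool frame: the origin (TCP) lies at the very end of the fingers, on their centre line; the grasp point (between the pads) lies 19 mm behind it; z points along the fingers, y is the direction in which the jaws open and shut (so a half turn about z gives the same grasp; the last joint's range is limited). The gripper opens to 85 mm and grips with 20 to 120 N. Pads are 22 mm wide; open, the fingers measure 114 mm over their backs; the gripper's body (76 mm by 85 mm) begins 54 mm behind the grasp point. The pads swing forward as they close: fully open they stand 13 mm farther back than shut.
Start: joints at [-1.36, 0.536, -0.004, 1.538, 0.003, 1.067, -0.071], TCP at [177.627, 625.251, 210.59] pointing down, gripper open.
Joint ranges: [-2.7, 2.7], [-0.37, 2.16], [-1.27, 1.26], [0.24, 2.4], [-1.31, 4.45], [0.19, 1.91], [-2.76, 2.76]. Speed limits (rad/s): [2.39, 2.39, 3.14, 3.14, 3.14, 3.14, 3.14].

INTERFACE

Orientations are given as a unit quaternion [x, y, z, w].
In Python, from workcell import read_state, camera, job_done, search_frame, outline_of, place_of gives the robot as it stands. The module is installed in compiled form; this text tells all that it offers.
- The arm moves only by the tool arm_command, never from a script. Its argument "deltas" is a list of rows, each an object with "travel": the shift along the tool's x, y, z in cm, a list of three; "angular": the turn, a rotation vector about the tool's x, y, z in degrees, a list of three; "jaw": the opening, from 0 (shut) to 1 (fully open). A call has 1 to 12 rows; each row is the pose to reach, as a shift and turn from the pose commanded when the call began, along the tool's axes at that moment; what a row does not reach only later rows make up. A row lasts 1/10 s, in which the tool goes at most 50 mm and 8.59 degrees, less where a joint would pass 70% of its speed; a pose out of reach is approached as far as the arm can. A call with a gripper value outside its range is refused whole. The fingers move at their own pace and stop on an object; "squeeze" is the grip in N (left out, the last holds). Time passes only in rows, so rows that repeat a pose let the fingers close. It gives the time, the measured TCP pose, the force and the opening at its end, in the units of the state.
- read_state(): the state, without advancing time (a new reading comes with each control period).
- camera(name): name is "side" or "top" or "wrist"; returns a dict with "color" (384x512x3 uint8, blue, green, red), "K" (3x3 intrinsics, pixels), "xyz" and "attitude" of the camera in the world. Camera axes: x right, y up, looking along -z (the intrinsics and any distortion apply to the point x, -y, -z); pixel columns grow to the right and rows downward; lengths in mm; the calibration is good to about 2 mm. A picture is of the moment at which its call begins. There is no depth.
- job_done(): hands the job in, once; it reports no verdict.
Trained networks look in a picture, given as the dict that the camera call returned (one of the last four; its "shot" number tells which), for a name from the list of things; names that differ only in an ending like _2 or _b are one class to them, and where a whole thing is asked for, a point or a joint stands for the part that bears it (a point fixed in the world has none). Each returns a list of dicts, best first, with "score" (0 to 1); they miss things now and then, are a little off and sometimes report something else, mostly with a low value. They report only what shows in the picture. A call takes as long as a camera call. They do not tell look-alikes from the thing itself.
- search_frame(picture, label): "point" ([column, row] in pixels, amid what is visible of it).
- outline_of(picture, label): "pixels" (384x512 bool, what is visible of it) and "point" ([column, row] in pixels, amid what is visible of it).
- place_of(picture, label): "point" ([column, row] in pixels: a listed point, or the origin of a listed thing).
The state is a dict: "clock": time; "joint_pos": joint angles; "qd": joint speeds; "effort": joint torques, N m; "eef_pos": TCP position; "ee_rot": TCP orientation; "contact_force": force on the tool from outside, world axes, zero at the start; "ft_torque": the same for the moment, N m; "grip_width": finger opening in mm.
Only numpy, scipy, OpenCV 4.12 (cv2) and the standard library are available. Lean on these libraries where they do the work, as an engineer would, in place of code of your own. Each camera call takes 0.05 s, during which the arm holds its last target.

## Working session

There is one attempt and no reset: what is moved stays moved. The work goes in short steps, Python scripts to look and compute and a tool call to move; the robot and the scene stay as the last step left them, time stands still between calls to the robot, and variables do not carry over. Pictures are saved under pics/ and viewed, and the job is handed in when it is done.

Besides the shell and the picture viewer there is one more tool, called after "Emit:" by a JSON object that holds its "api" and its "payload", one argument or row to a line. arm_command: Moves the arm, as the interface text tells. Its arguments: {"type":"object","properties":{"deltas":{"type":"array"},"squeeze":{"type":"number"}},"required":["deltas"]}

```bash
mkdir -p pics
python3 - <<'E'
from workcell import *
import cv2,pickle
s=read_state();print(s)
P={}
for n in("side","top","wrist"):
    c=camera(n);P[n]=c;cv2.imwrite(f"pics/{n}0.png",c["color"]);print(n,c["K"],c["xyz"],c["attitude"],c.keys())
    for l in("green_hatch_press","oil_cup_center","red_hatch","green_hatch"):
        print(l,[(d["point"],round(d["score"],2)) for d in place_of(c,l)], [(d["point"],round(d["score"],2)) for d in search_frame(c,l)])
pickle.dump(P,open("p0.pkl","wb"))
E
```

```text
{'clock': 0.0, 'joint_pos': array([-1.360175  ,  0.53718649, -0.00446862,  1.53890695,  0.00262638,
        1.06727923, -0.07116778]), 'qd': array([-0.00144697, -0.00035933, -0.00114423, -0.00021562,  0.0010915 ,
        0.00042565,  0.00085489]), 'effort': array([-1.40223046e-04, -5.83390510e+01,  1.04844254e+00, -2.59110761e+01,
        1.23422738e-02,  9.42868413e-03, -8.20515709e-06]), 'eef_pos': array([177.46870053, 624.5924206 , 209.68648385]), 'ee_rot': array([ 1.37898399e-01,  9.90445983e-01, -8.85474994e-04, -5.38104319e-05]), 'contact_force': array([0.00760646, 0.52663891, 0.35200412]), 'ft_torque': array([-0.06727747,  0.00376811,  0.05253293]), 'grip_width': 85.27314086461611}
side [[396.76630499   0.         247.72721933]
 [  0.         396.76630499 190.42615754]
 [  0.           0.           1.        ]] [  25.95958548 -547.13125359  974.35937812] [ 0.30649483 -0.11809519 -0.33366624  0.88361829] dict_keys(['color', 'K', 'xyz', 'attitude', 'shot'])
green_hatch_press [([228.1, 296.7], 0.91), ([310.9, 222.4], 0.66)] [([328.8, 214.2], 0.74), ([248.8, 288.1], 0.6)]
oil_cup_center [([161.6, 116.3], 0.61)] [([163.7, 121.4], 0.68)]Traceback (most recent call last):
  File "<stdin>", line 8, in <module>
ValueError: it knows: green_hatch_press, oil_cup_center
```

```bash
cat > h.py <<'E'
from workcell import *
import cv2,numpy as np
from scipy.spatial.transform import Rotation as R
def ray(c,p):
    K=c["K"];d=np.array([(p[0]-K[0,2])/K[0,0],-(p[1]-K[1,2])/K[1,1],-1.])
    return R.from_quat(c["attitude"]).apply(d)
def onz(c,p,z):
    d=ray(c,p);o=np.array(c["xyz"]);return o+d*(z-o[2])/d[2]
def proj(c,X):
    v=R.from_quat(c["attitude"]).inv().apply(np.array(X)-c["xyz"]);K=c["K"]
    return np.array([K[0,2]+K[0,0]*v[0]/-v[2],K[1,2]+K[1,1]*v[1]/v[2]])
E
python3 - <<'E'
from h import *
for n in("side","top","wrist"):
    c=camera(n);cv2.imwrite(f"pics/{n}0.png",c["color"])
    if n!="side":print(n,c["K"].tolist(),c["xyz"],c["attitude"])
    for l,z in(("green_hatch_press",93),("oil_cup_center",34)):
        for d in place_of(c,l):print(n,l,d["point"],round(d["score"],2),onz(c,d["point"],z).round(1))
a=cv2.imread("pics/side0.png");
E
```

```text
side green_hatch_press [310.6, 225.1] 0.6 [ 538.1 -224.8   93. ]
side green_hatch_press [229.5, 298.3] 0.59 [ 246.2 -239.2   93. ]
side oil_cup_center [160.2, 116.7] 0.77 [508.9 461.4  34. ]
top [[379.94980132833086, 0.0, 254.43932367367603], [0.0, 379.94980132833086, 190.99523945134777], [0.0, 0.0, 1.0]] [ 268.63517958   -6.17162444 1173.62196868] [ 0.07620667 -0.0773095  -0.6918374   0.71384648]
top green_hatch_press [334.7, 285.9] 0.98 [ 246.1 -234.1   93. ]
top green_hatch_press [330.5, 183.4] 0.55 [ 537.4 -226.1   93. ]
top oil_cup_center [108.7, 192.1] 0.51 [502.8 442.2  34. ]
wrist [[278.4192382767257, 0.0, 254.01128380768236], [0.0, 278.4192382767257, 189.3553167006526], [0.0, 0.0, 1.0]] [104.34536334 646.12385147 373.48804542] [-0.12177235 -0.09159687  0.59567391  0.78864067]
```

View pics/side0.png

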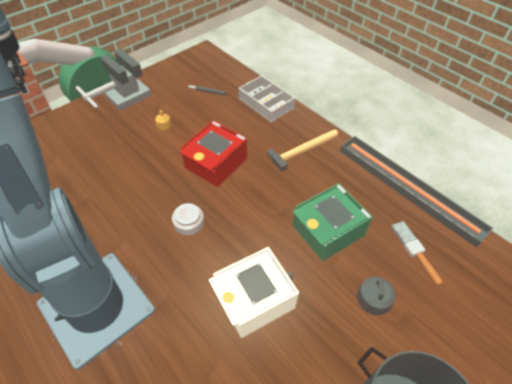

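View pics/top0.png

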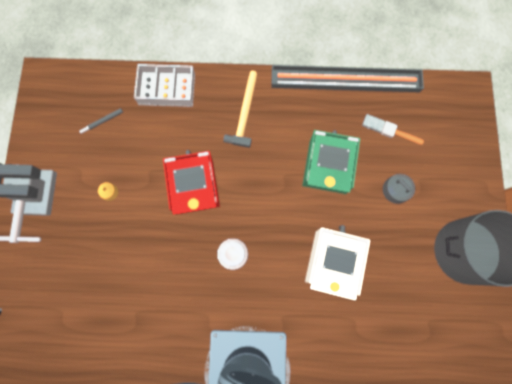

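Run:
```python
from h import *
import pickle
for n,(x0,y0,x1,y1),s in(("top",(290,115,390,205),7),("side",(275,165,395,265),6)):
    c=camera(n);im=c["color"][y0:y1,x0:x1]
    cv2.imwrite(f"pics/{n}crop.png",cv2.resize(im,None,fx=s,fy=s,interpolation=cv2.INTER_CUBIC))
    hsv=cv2.cvtColor(c["color"],cv2.COLOR_BGR2HSV)
    m=cv2.inRange(hsv,(20,120,150),(35,255,255))
    k,_,st,ce=cv2.connectedComponentsWithStats(m)
    for i in range(1,k):
        if st[i,4]>30: print(n,ce[i],st[i,4],onz(c,ce[i],93).round(1),onz(c,ce[i],34).round(1))
```

```text
top [329.5        181.28571429] 56 [ 543.6 -223.2   93. ] [ 558.7 -235.1   34. ]
top [105.03333333 190.51333333] 150 [495.1 430.1  93. ] [507.4 453.9  34. ]
top [192.94520548 203.46575342] 73 [464.9 172.3  93. ] [475.7 182.1  34. ]
top [334.4516129  286.58064516] 31 [ 244.3 -233.4   93. ] [ 242.9 -245.8   34. ]
side [160.06521739 118.7173913 ] 46 [472.7 390.1  93. ] [502.6 452.8  34. ]
side [198.5 156. ] 44 [466.3 171.7  93. ] [495.7 219.8  34. ]
side [312.1038961  223.25974026] 77 [ 545.4 -223.4   93. ] [ 580.1 -201.8   34. ]
side [227.12903226 296.87096774] 31 [ 244.3 -232.9   93. ] [ 258.9 -211.8   34. ]
```

View pics/topcrop.png

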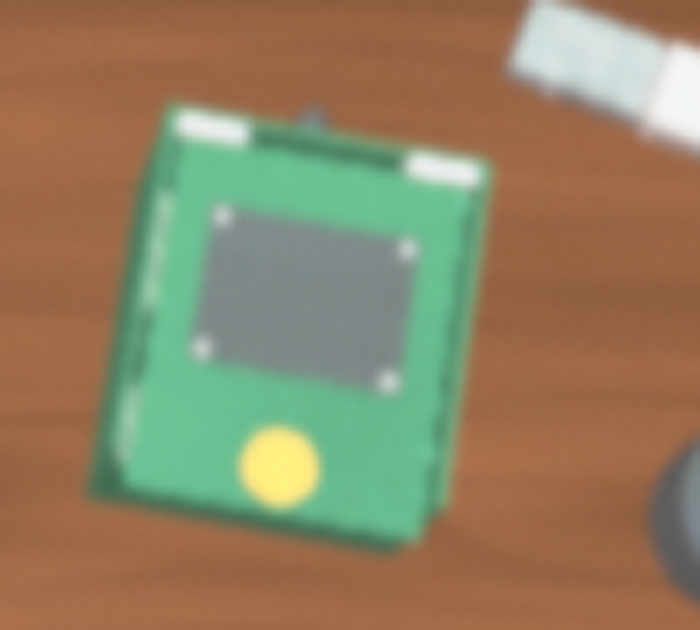

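View pics/sidecrop.png

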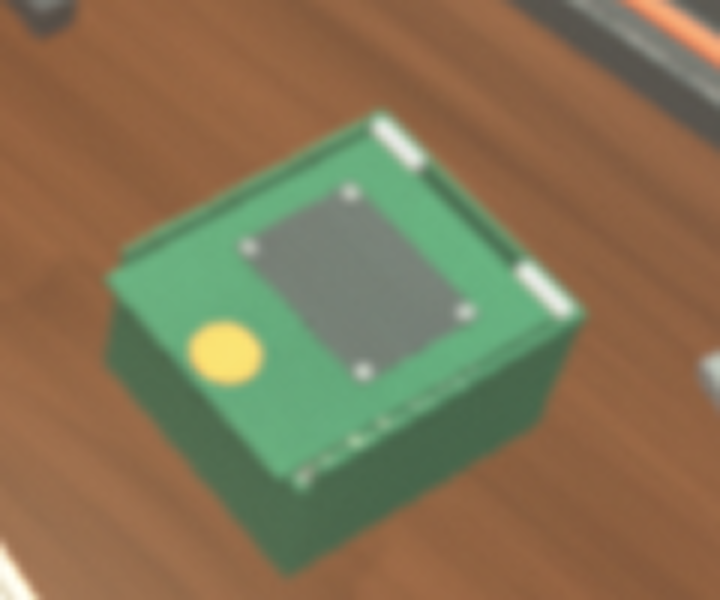

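Run:
```python
from h import *
c=camera("top")
f=lambda u,v:onz(c,((u+.5)/7+290-.5,(v+.5)/7+115-.5),93)
A,B,C,D,P=f(222,216),f(408,249),f(388,381),f(202,347),f(280,467)
for p,q in((D,A),(C,B),(P,(A+B)/2)):print(np.arctan2(*(q-p)[[1,0]]),np.linalg.norm(q-p))
for p,q in((B,A),(C,D)):print(np.arctan2(*(q-p)[[1,0]])-np.pi/2,np.linalg.norm(q-p))
print(P)
c=camera("side")
f=lambda u,v:onz(c,((u+.5)/6+275-.5,(v+.5)/6+165-.5),93)
A,B,C,D,P=f(350,192),f(466,312),f(364,371),f(249,247),f(226,352)
for p,q in((D,A),(C,B),(P,(A+B)/2)):print(np.arctan2(*(q-p)[[1,0]]),np.linalg.norm(q-p))
for p,q in((B,A),(C,D)):print(np.arctan2(*(q-p)[[1,0]])-np.pi/2,np.linalg.norm(q-p))
print(P)
s=read_state();r=R.from_quat(s["ee_rot"]);print(r.as_matrix().round(3))
```

```text
-0.15041521654391865 59.29437563625314
-0.16438212532689414 59.58880705901136
-0.15432789148479023 105.02954582089038
-0.15320020364170617 80.24564428152895
-0.15686371379755903 79.41473985967632
[ 543.64606842 -223.44813808   93.        ]
-0.1606683508078608 59.82857466054781
-0.1606852934748215 59.35635057961881
-0.1619689917462768 104.59474702690899
-0.15696089667025315 80.3291531642658
-0.15108239883637298 80.33128625100117
[ 545.68548286 -223.6625816    93.        ]
[[-0.962  0.273  0.   ]
 [ 0.273  0.962  0.   ]
 [-0.     0.    -1.   ]]
```

Candidates in the top view are the red box (193,183), the green box (332,162) and the white box (338,262). The green one is meant, and the crop confirms a green lid with the brass disc at (329.5,181.3). From both cameras the disc is at (544.5,-223.5,93) with yaw -0.157. The screw spacings agree between views, and the distance to the red box (about 400 mm) is plausible. The cup is at about (505,453).

```bash
cat >> h.py <<'E'
PD=np.array([544.5,-223.5,93]);yaw=-0.157
E=np.array([np.cos(yaw),np.sin(yaw),0]);L=np.array([-E[1],E[0],0]);Z=np.array([0,0,1.])
H=PD+140*E-2*Z
def rot(tilt):  # tool y = L ; tilt>0: tip leans forward (+E)
    t=np.radians(tilt);z=np.sin(t)*E-np.cos(t)*Z
    y=L;x=np.cross(y,z);return R.from_matrix(np.c_[x,y,z])
def delta(pos,r,cur=None,s=None):
    s=s or read_state()
    p0,r0=cur if cur else (s["eef_pos"],R.from_quat(s["ee_rot"]))
    return (r0.inv().apply(np.array(pos)-p0)/10).round(2).tolist(), np.degrees((r0.inv()*r).as_rotvec()).round(2).tolist()
E
python3 - <<'E'
from h import *
print(delta([548,250,240],rot(0)));print(rot(0).as_matrix().round(3))
E
```

```text
([-45.88, -25.98, -2.94], [0.0, 0.0, -6.86])
[[-0.988  0.156  0.   ]
 [ 0.156  0.988  0.   ]
 [ 0.     0.    -1.   ]]
```

Emit:
{"api": "arm_command", "payload": {
  "deltas": [
    {"travel": [-4.5,-2.5,-1],"angular": [0,0,-1],"jaw": 0},
    {"travel": [-8.5,-5,-2],"angular": [0,0,-2],"jaw": 0},
    {"travel": [-12.5,-7,-3],"angular": [0,0,-3],"jaw": 0},
    {"travel": [-17,-9.5,-3],"angular": [0,0,-4],"jaw": 0},
    {"travel": [-21,-12,-3],"angular": [0,0,-5],"jaw": 0},
    {"travel": [-25,-14.5,-3],"angular": [0,0,-6],"jaw": 0},
    {"travel": [-29,-16.5,-3],"angular": [0,0,-6.9],"jaw": 0},
    {"travel": [-33.5,-19,-3],"angular": [0,0,-6.9],"jaw": 0},
    {"travel": [-37.5,-21.5,-3],"angular": [0,0,-6.9],"jaw": 0},
    {"travel": [-42,-24,-3],"angular": [0,0,-6.9],"jaw": 0},
    {"travel": [-45.9,-26,-3],"angular": [0,0,-6.9],"jaw": 0},
    {"travel": [-45.9,-26,-3],"angular": [0,0,-6.9],"jaw": 0}
  ]
}}

```text
clock: 2.1
eef_pos: [553.3, 242.1, 240.9]
ee_rot: [0.083, 0.997, -0.002, 0.002]
contact_force: [0.1, -0.5, -0.3]
grip_width: 0.1
```

Run:
```python
from h import *
s=read_state();print(s["joint_pos"],s["eef_pos"],R.from_quat(s["ee_rot"]).as_matrix().round(3).tolist(),s["grip_width"])
print(delta([544.5,-223.5,140],rot(0)))
```

```text
[-0.59339948  0.42660885  0.14011698  1.64350893 -0.06025522  1.0744006
  0.96657109] [553.26796133 242.10219294 240.88052586] [[-0.986, 0.166, 0.004], [0.166, 0.986, -0.004], [-0.004, -0.003, -1.0]] 0.1389247527348095
([-6.84, -46.03, 10.25], [-0.17, 0.23, -0.58])
```

Emit:
{"api": "arm_command", "payload": {
  "deltas": [
    {"travel": [-0.7,-4.5,0]},
    {"travel": [-1.4,-9,0]},
    {"travel": [-2,-13.5,0]},
    {"travel": [-2.7,-18,0]},
    {"travel": [-3.4,-22.5,0]},
    {"travel": [-4.1,-27,0]},
    {"travel": [-4.7,-31.5,0]},
    {"travel": [-5.4,-36,1]},
    {"travel": [-6.1,-40.5,3]},
    {"travel": [-6.8,-44.5,6]},
    {"travel": [-7,-46.8,8]},
    {"travel": [-7,-46.8,8]}
  ]
}}

```text
invalid input at $.deltas[0]: expected keys travel, angular, jaw
```

Emit:
{"api": "arm_command", "payload": {
  "deltas": [
    {"travel": [0,0,0]},
    {"travel": [0,0,0]}
  ]
}}

```text
invalid input at $.deltas[0]: expected keys travel, angular, jaw
```

Run:
```python
from h import *
s=read_state();print(s["joint_pos"],s["eef_pos"],R.from_quat(s["ee_rot"]).as_matrix().round(3).tolist(),s["grip_width"])
print(delta([544.5,-223.5,100],rot(0)))
for n in("side","wrist"):
    c=camera(n);im=c["color"];cv2.imwrite(f"pics/{n}1.png",im if n=="wrist" else cv2.resize(im[140:270,230:400],None,fx=4,fy=4));print(c["shot"],proj(c,[544.5,-223.5,93]))
```

```text
[-0.59339948  0.42660885  0.14011698  1.64350893 -0.06025522  1.0744006
  0.96657109] [553.26796133 242.10219294 240.88052586] [[-0.986, 0.166, 0.004], [0.166, 0.986, -0.004], [-0.004, -0.003, -1.0]] 0.1389247527348095
([-6.82, -46.01, 14.25], [-0.17, 0.23, -0.58])
9 [311.90083317 223.45742987]
10 [-124.53237765  226.75089923]
```

View pics/side1.png

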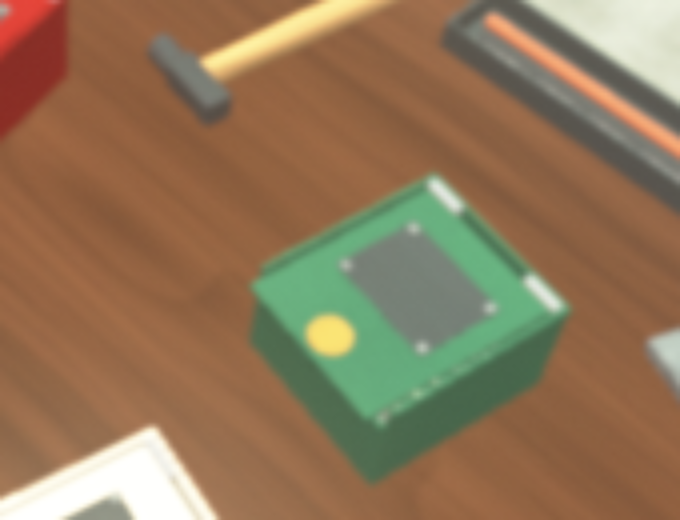

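View pics/wrist1.png

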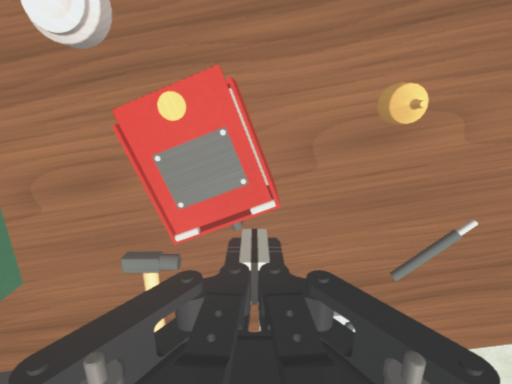

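The rows need all three keys. The views still show the green lid shut, the red box untouched and the cup standing. I'll repeat the move with every key.

Emit:
{"api": "arm_command", "payload": {
  "deltas": [
    {"travel": [-0.7,-4.5,0],"angular": [0,0,0],"jaw": 0},
    {"travel": [-1.4,-9,0],"angular": [0,0,0],"jaw": 0},
    {"travel": [-2,-13.5,0],"angular": [0,0,0],"jaw": 0},
    {"travel": [-2.7,-18,0],"angular": [0,0,0],"jaw": 0},
    {"travel": [-3.4,-22.5,0],"angular": [0,0,0],"jaw": 0},
    {"travel": [-4.1,-27,0],"angular": [0,0,0],"jaw": 0},
    {"travel": [-4.7,-31.5,0],"angular": [0,0,0],"jaw": 0},
    {"travel": [-5.4,-36,1],"angular": [0,0,0],"jaw": 0},
    {"travel": [-6.1,-40.5,3],"angular": [0,0,0],"jaw": 0},
    {"travel": [-6.8,-44.5,6],"angular": [0,0,0],"jaw": 0},
    {"travel": [-7,-46.8,8],"angular": [0,0,0],"jaw": 0},
    {"travel": [-7,-46.8,8],"angular": [0,0,0],"jaw": 0}
  ]
}}

```text
clock: 3.4
eef_pos: [541.7, -225.2, 157.8]
ee_rot: [0.08, 0.997, -0.0, -0.003]
contact_force: [0.7, 0.4, -0.1]
grip_width: -0.1
```

Emit:
{"api": "arm_command", "payload": {
  "deltas": [
    {"travel": [0,0,0],"angular": [0,0,0],"jaw": 0},
    {"travel": [0,0,0],"angular": [0,0,0],"jaw": 0}
  ]
}}

```text
clock: 3.6
eef_pos: [545.7, -220.9, 161.4]
ee_rot: [0.076, 0.997, 0.001, 0.001]
contact_force: [-0.9, -0.6, -0.5]
grip_width: -0.0
```

Run:
```python
from h import *
s=read_state();print(s["clock"],s["joint_pos"],s["eef_pos"],R.from_quat(s["ee_rot"]).as_matrix().round(3).tolist(),s["grip_width"])
print(delta([544.5,-223.5,93],rot(0)))
for n in("side","wrist"):
    c=camera(n);im=c["color"];cv2.imwrite(f"pics/{n}2.png",im if n=="wrist" else cv2.resize(im[140:270,230:400],None,fx=4,fy=4));print(proj(c,[544.5,-223.5,93]),proj(c,s["eef_pos"]))
```

```text
3.6 [ 0.10542328  0.49819678  0.27402691  1.76391524 -0.16772729  0.90100261
  1.87004046] [ 545.74355439 -220.85282112  161.41225904] [[-0.988, 0.152, 0.002], [0.152, 0.988, 0.001], [-0.001, 0.001, -1.0]] -0.049606773451630705
([0.09, -0.29, 6.84], [0.08, 0.08, 0.24])
[311.90083317 223.45742987] [315.00934805 207.50964571]
[251.16711929 191.59681526] [254.5715133 225.9638213]
```

View pics/side2.png

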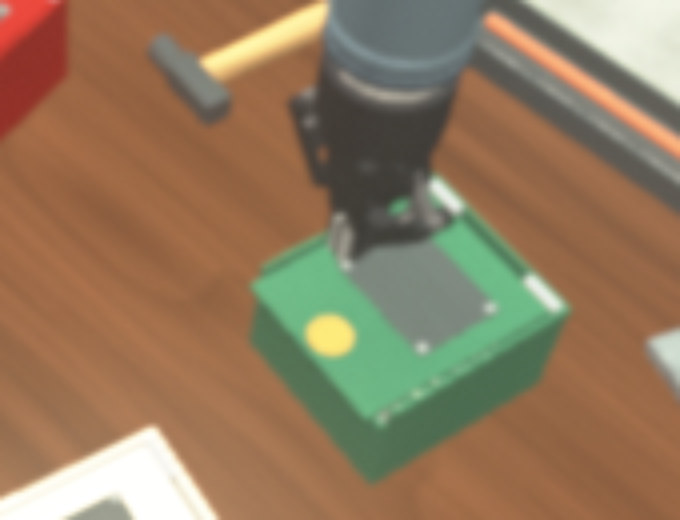

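View pics/wrist2.png

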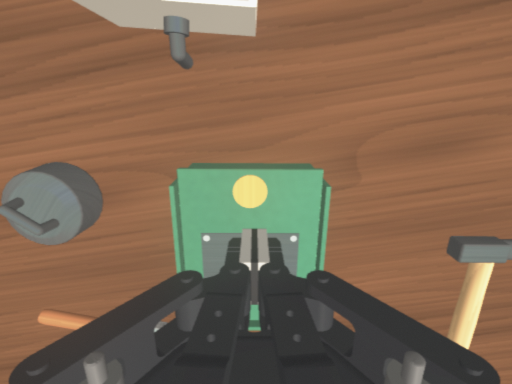

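The wrist view shows the disc at (250,191) against a prediction of (251,192), so the measurement is confirmed. The fingertips are above it, so I descend.

Emit:
{"api": "arm_command", "payload": {
  "deltas": [
    {"travel": [0,-0.2,2],"angular": [0,0,0],"jaw": 0},
    {"travel": [0,-0.2,4],"angular": [0,0,0],"jaw": 0},
    {"travel": [0,-0.2,5.5],"angular": [0,0,0],"jaw": 0},
    {"travel": [0,-0.2,6.3],"angular": [0,0,0],"jaw": 0},
    {"travel": [0,-0.2,6.3],"angular": [0,0,0],"jaw": 0},
    {"travel": [0,-0.2,6.3],"angular": [0,0,0],"jaw": 0}
  ]
}}

```text
clock: 4.3
eef_pos: [544.6, -225.4, 98.2]
ee_rot: [0.078, 0.997, -0.0, 0.0]
contact_force: [0.5, -0.5, 0.9]
grip_width: -0.4
```

Emit:
{"api": "arm_command", "payload": {
  "deltas": [
    {"travel": [0,0.15,0.3],"angular": [0,0,0],"jaw": 0},
    {"travel": [0,0.15,0.6],"angular": [0,0,0],"jaw": 0},
    {"travel": [0,0.15,0.9],"angular": [0,0,0],"jaw": 0},
    {"travel": [0,0.15,1.2],"angular": [0,0,0],"jaw": 0},
    {"travel": [0,0.15,1.4],"angular": [0,0,0],"jaw": 0},
    {"travel": [0,0.15,1.4],"angular": [0,0,0],"jaw": 0}
  ]
}}

```text
clock: 4.9
eef_pos: [544.0, -223.9, 83.2]
ee_rot: [0.078, 0.997, 0.0, -0.0]
contact_force: [0.6, 0.2, -0.1]
grip_width: 0.2
```

Run:
```python
from h import *
s=read_state();print(s["clock"],s["eef_pos"],s["contact_force"])
for n in("side","wrist"):
    c=camera(n);im=c["color"];cv2.imwrite(f"pics/{n}3.png",im if n=="wrist" else cv2.resize(im[140:270,230:400],None,fx=4,fy=4))
s=read_state();print(s["clock"],s["eef_pos"],s["contact_force"])
```

```text
4.9 [ 544.04041832 -223.90517086   83.2119906 ] [ 0.63620525  0.23786915 -0.08010671]
5.0 [ 544.31392114 -224.01976019   83.57893206] [ 0.78845247 -1.31024254  0.300095  ]
```

View pics/side3.png

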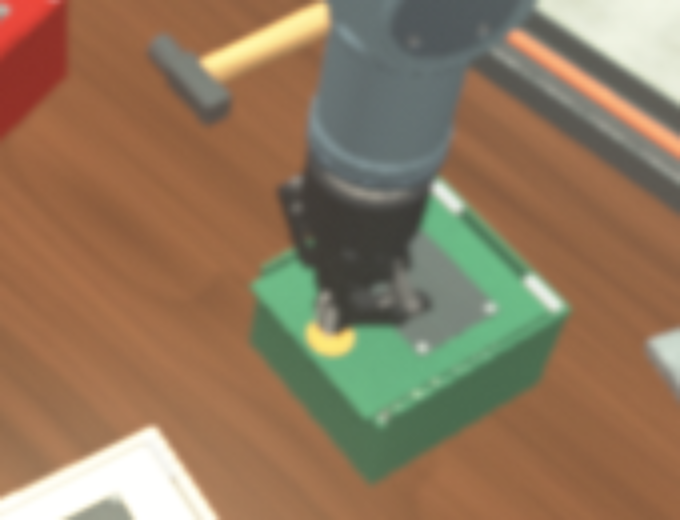

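View pics/wrist3.png

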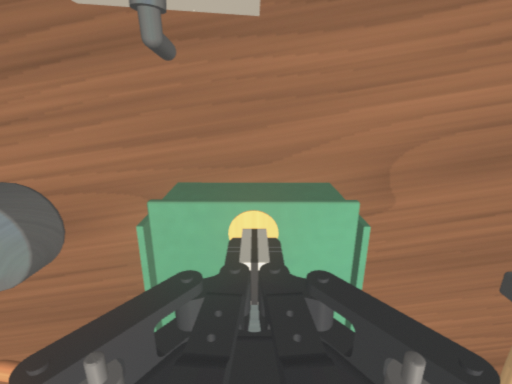

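The fingertips are over the disc, at about (330,325) in the side crop. There is no contact force yet and the lid still looks flat, so I go on down in small steps.

Emit:
{"api": "arm_command", "payload": {
  "deltas": [
    {"travel": [0,0,0.2],"angular": [0,0,0],"jaw": 0},
    {"travel": [0,0,0.4],"angular": [0,0,0],"jaw": 0},
    {"travel": [0,0,0.4],"angular": [0,0,0],"jaw": 0}
  ]
}}

```text
clock: 5.3
eef_pos: [544.1, -223.8, 79.3]
ee_rot: [0.078, 0.997, 0.0, -0.0]
contact_force: [-0.0, -0.7, -0.0]
grip_width: -0.0
```

Run:
```python
from h import *
s=read_state();print(s["clock"],s["eef_pos"],s["contact_force"],s["ft_torque"],s["effort"])
c=camera("side");im=c["color"];cv2.imwrite(f"pics/side4.png",cv2.resize(im[190:260,280:380],None,fx=7,fy=7,interpolation=cv2.INTER_CUBIC));print(proj(c,s["eef_pos"]))
```

```text
5.3 [ 544.10932752 -223.84576536   79.30434279] [-0.02372874 -0.70705857 -0.02619367] [ 0.01358851 -0.03923413 -0.01861001] [ 3.55212204e-02 -5.48708975e+01  5.23078948e+00 -1.97200978e+01
  2.32244616e-03 -5.43394522e-02  7.77902431e-03]
[311.22837781 226.44937554]
```

View pics/side4.png

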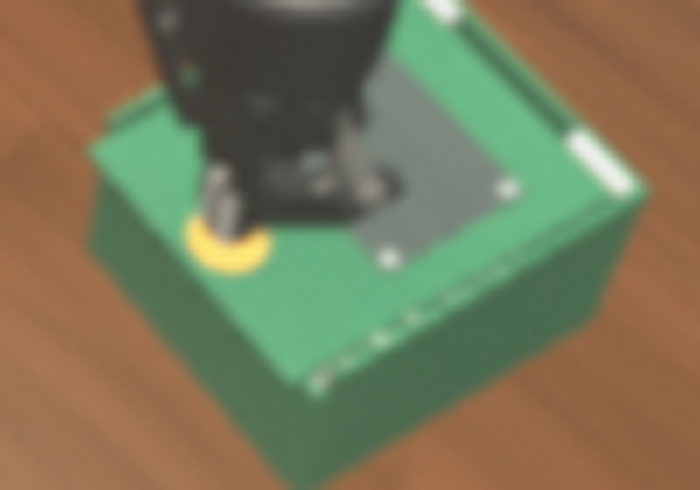

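Emit:
{"api": "arm_command", "payload": {
  "deltas": [
    {"travel": [0,0,0.2],"angular": [0,0,0],"jaw": 0},
    {"travel": [0,0,0.4],"angular": [0,0,0],"jaw": 0},
    {"travel": [0,0,0.4],"angular": [0,0,0],"jaw": 0}
  ]
}}

```text
clock: 5.65
eef_pos: [544.1, -223.9, 75.3]
ee_rot: [0.078, 0.997, 0.0, -0.0]
contact_force: [0.4, -0.1, 1.0]
grip_width: 0.1
```

Run:
```python
from h import *
s=read_state();print(s["clock"],s["eef_pos"],s["contact_force"],s["ft_torque"],s["effort"])
c=camera("side");im=c["color"];cv2.imwrite(f"pics/side5.png",cv2.resize(im[190:260,280:380],None,fx=7,fy=7,interpolation=cv2.INTER_CUBIC));print(proj(c,s["eef_pos"]))
c=camera("top");im=c["color"];cv2.imwrite(f"pics/top5.png",cv2.resize(im[130:210,290:380],None,fx=7,fy=7,interpolation=cv2.INTER_CUBIC));print(proj(c,s["eef_pos"]))
```

```text
5.65 [ 544.12450157 -223.86152778   75.29672018] [ 0.3843462  -0.11527241  0.98188227] [ 0.05617753 -0.02001224  0.05444734] [ 3.16827663e-02 -5.50232756e+01  5.24028495e+00 -1.95446974e+01
  2.13436673e-03 -5.36660850e-02  7.73768406e-03]
[311.04360586 227.26707842]
[328.53120736 182.56513783]
```

View pics/side5.png

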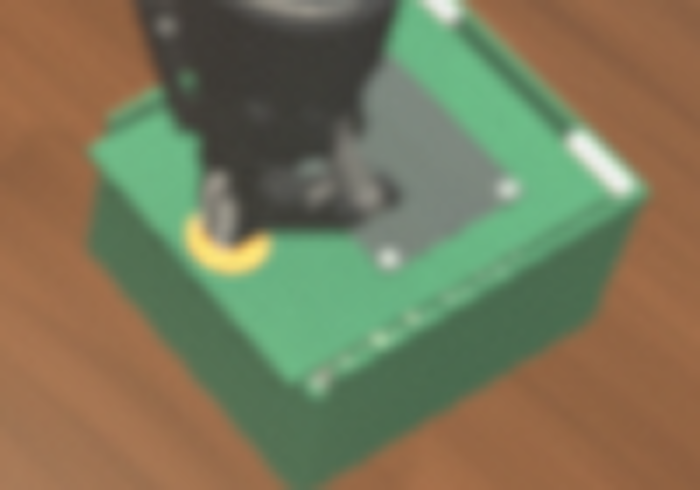

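View pics/top5.png

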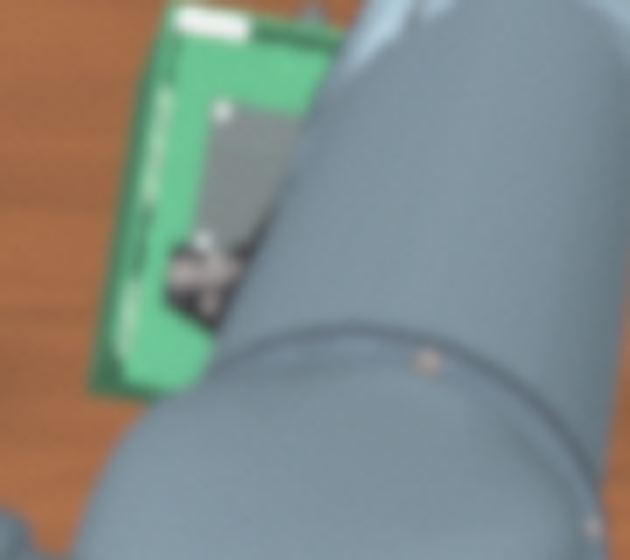

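Emit:
{"api": "arm_command", "payload": {
  "deltas": [
    {"travel": [0,0,0.2],"angular": [0,0,0],"jaw": 0},
    {"travel": [0,0,0.3],"angular": [0,0,0],"jaw": 0},
    {"travel": [0,0,0.3],"angular": [0,0,0],"jaw": 0}
  ]
}}

```text
clock: 6.05
eef_pos: [544.4, -224.0, 72.7]
ee_rot: [0.078, 0.997, -0.0, 0.0]
contact_force: [-0.7, 0.7, 2.7]
grip_width: -0.6
```

Emit:
{"api": "arm_command", "payload": {
  "deltas": [
    {"travel": [0,0,0.2],"angular": [0,0,0],"jaw": 0},
    {"travel": [0,0,0.3],"angular": [0,0,0],"jaw": 0},
    {"travel": [0,0,0.3],"angular": [0,0,0],"jaw": 0}
  ]
}}

```text
clock: 6.35
eef_pos: [544.5, -224.0, 69.7]
ee_rot: [0.078, 0.997, -0.0, 0.0]
contact_force: [0.2, -0.2, 3.1]
grip_width: -0.2
```

Run:
```python
from h import *
s=read_state();print(s["clock"],s["eef_pos"],s["contact_force"],s["ft_torque"],s["effort"])
c=camera("side");im=c["color"];cv2.imwrite(f"pics/side6.png",cv2.resize(im[190:260,280:380],None,fx=7,fy=7,interpolation=cv2.INTER_CUBIC))
```

```text
6.35 [ 544.47418249 -224.02363154   69.65621232] [ 0.15196163 -0.15594076  3.13182982] [-0.01511848  0.07014389  0.02786541] [ 1.44387930e-02 -5.35469913e+01  5.05071849e+00 -1.86426437e+01
  4.62048920e-04 -1.66752236e-01  3.65700384e-03]
```

View pics/side6.png

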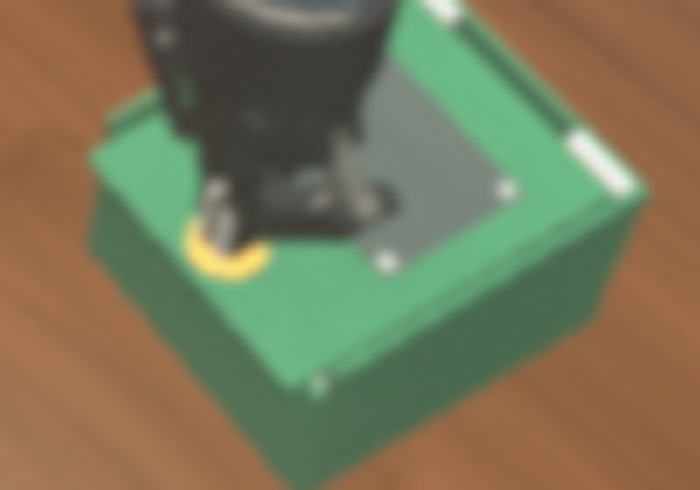

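Contact came at a reported z of about 75, so the real fingertip is about 17 mm above the reported TCP. I'll allow for that. Force is now 3.1 N and the lid is sinking, so I press a few mm more.

Emit:
{"api": "arm_command", "payload": {
  "deltas": [
    {"travel": [0,0,0.15],"angular": [0,0,0],"jaw": 0},
    {"travel": [0,0,0.3],"angular": [0,0,0],"jaw": 0},
    {"travel": [0,0,0.3],"angular": [0,0,0],"jaw": 0}
  ]
}}

```text
clock: 6.7
eef_pos: [544.5, -224.0, 66.5]
ee_rot: [0.078, 0.997, -0.0, 0.0]
contact_force: [-0.1, 0.6, 2.9]
grip_width: -0.2
```

Run:
```python
from h import *
s=read_state();print(s["clock"],s["eef_pos"],s["contact_force"])
```

```text
6.7 [ 544.46951495 -224.01160995   66.54429933] [-0.13077844  0.56535661  2.87577913]
```

Emit:
{"api": "arm_command", "payload": {
  "deltas": [
    {"travel": [0,0,0.15],"angular": [0,0,0],"jaw": 0},
    {"travel": [0,0,0.25],"angular": [0,0,0],"jaw": 0},
    {"travel": [0,0,0.25],"angular": [0,0,0],"jaw": 0}
  ]
}}

```text
clock: 7.0
eef_pos: [544.5, -224.0, 64.1]
ee_rot: [0.078, 0.997, -0.0, 0.0]
contact_force: [-0.8, 0.5, 3.5]
grip_width: 0.1
```

Emit:
{"api": "arm_command", "payload": {
  "deltas": [
    {"travel": [0,0,-1],"angular": [0,0,0],"jaw": 0},
    {"travel": [0,0,-3],"angular": [0,0,0],"jaw": 0},
    {"travel": [0,0,-6],"angular": [0,0,0],"jaw": 0},
    {"travel": [0,0,-9],"angular": [0,0,0],"jaw": 0},
    {"travel": [0,0,-12],"angular": [0,0,0],"jaw": 0},
    {"travel": [0,0,-14],"angular": [0,0,0],"jaw": 0},
    {"travel": [0,0,-14],"angular": [0,0,0],"jaw": 0}
  ]
}}

```text
clock: 7.7
eef_pos: [545.9, -224.7, 207.4]
ee_rot: [0.078, 0.997, -0.001, 0.003]
contact_force: [0.7, -0.9, -0.7]
grip_width: 0.0
```

Run:
```python
from h import *
s=read_state();print(s["clock"],s["eef_pos"],s["contact_force"])
c=camera("side");im=c["color"];cv2.imwrite(f"pics/side7.png",cv2.resize(im[140:270,230:400],None,fx=4,fy=4));print(proj(c,s["eef_pos"]))
for d in place_of(c,"green_hatch_press"): print(d["point"],d["score"])
```

```text
7.7 [ 545.93399401 -224.71603932  207.40912756] [ 0.71535104 -0.87509996 -0.65841729]
[318.83044504 197.34616127]
[225.8, 294.8] 0.96
[318.5, 209.6] 0.81
```

View pics/side7.png

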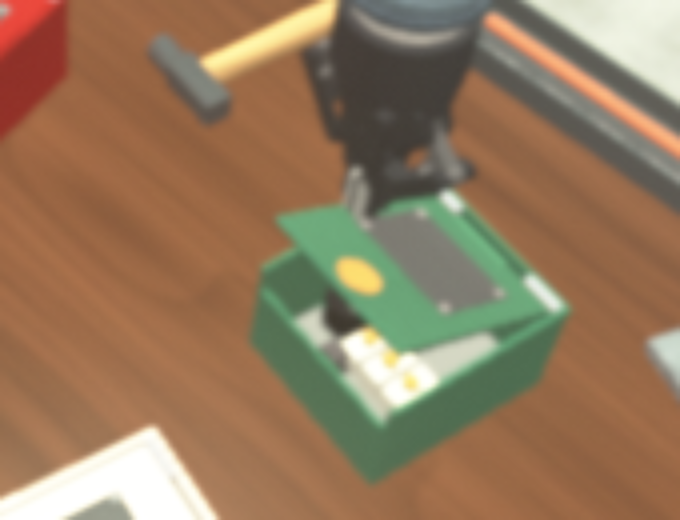

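The lid popped ajar: its free edge is lifted in the side crop and the disc is at (358,275). Next I back off, tilt, and hook the fingers under the free edge.

```bash
cat >> h.py <<'E'
OFF=17
def pose(th,tilt,ov=22,gap=0,half=11):
    t=np.radians(tilt);c,s=np.cos(th),np.sin(th)
    C=160*np.array([-c,s])-4*np.array([s,c])
    n=np.array([np.cos(t),np.sin(t)]);d=np.array([np.sin(t),-np.cos(t)])
    T=C-(half+gap)*n+(ov+OFF)*d
    return H+T[0]*E+T[1]*Z
E
python3 - <<'E'
from h import *
for tl in(25,35,45):
  for a in((.43,0),(.43,60)):
    p=pose(a[0],tl,gap=a[1]);print(tl,a,p.round(0))
for th in(.7,1,1.3,1.6,1.75):print(th,pose(th,0).round(0))
s=read_state();p=s["eef_pos"]-100*E
print(delta(p,rot(35)),s["joint_pos"])
E
```

```text
25 (0.43, 0) [ 544. -223.  114.]
25 (0.43, 60) [ 490. -215.   89.]
35 (0.43, 0) [ 551. -224.  116.]
35 (0.43, 60) [ 502. -217.   81.]
45 (0.43, 0) [ 557. -225.  119.]
45 (0.43, 60) [ 515. -219.   76.]
0.7 [ 548. -224.  152.]
1 [ 583. -230.  184.]
1.3 [ 626. -236.  205.]
1.6 [ 673. -244.  212.]
1.75 [ 696. -248.  210.]
([10.0, 0.01, 0.0], [0.02, -35.0, 0.04]) [ 0.09559516  0.44720207  0.29188094  1.72831597 -0.14980837  0.98798511
  1.85763154]
```

Emit:
{"api": "arm_command", "payload": {
  "deltas": [
    {"travel": [3,0,-1],"angular": [0,0,0],"jaw": 0},
    {"travel": [6,0,-1],"angular": [0,-5,0],"jaw": 0},
    {"travel": [9,0,-1],"angular": [0,-12,0],"jaw": 0},
    {"travel": [11,0,-1],"angular": [0,-18,0],"jaw": 0},
    {"travel": [12,0,-1],"angular": [0,-24,0],"jaw": 0},
    {"travel": [12,0,-1],"angular": [0,-30,0],"jaw": 0},
    {"travel": [12,0,-1],"angular": [0,-35,0],"jaw": 0},
    {"travel": [12,0,-1],"angular": [0,-35,0],"jaw": 0},
    {"travel": [12,0,-1],"angular": [0,-35,0],"jaw": 0}
  ]
}}

```text
clock: 8.7
eef_pos: [425.6, -204.0, 209.1]
ee_rot: [0.07, 0.964, -0.012, 0.257]
contact_force: [1.2, 0.4, 0.7]
grip_width: 0.1
```

Run:
```python
from h import *
s=read_state();print(s["clock"],s["joint_pos"],s["eef_pos"],R.from_quat(s["ee_rot"]).as_matrix().round(3).tolist(),s["contact_force"])
c=camera("side");im=c["color"];cv2.imwrite(f"pics/side8.png",cv2.resize(im[140:270,230:400],None,fx=4,fy=4));print((proj(c,s["eef_pos"])-[230,140])*4)
c=camera("wrist");cv2.imwrite(f"pics/wrist8.png",c["color"]);print(proj(c,s["eef_pos"]))
```

```text
8.7 [ 0.84411219  0.04065359 -0.36016898  2.37839741 -0.62351541  0.2870145
  2.47634875] [ 425.57309066 -204.00768969  209.14993991] [[-0.858, 0.141, 0.494], [0.128, 0.99, -0.059], [-0.497, 0.013, -0.868]] [1.15864257 0.43115507 0.65719516]
[189.63974433 314.7404735 ]
[256.90893572 228.45844315]
```

View pics/side8.png

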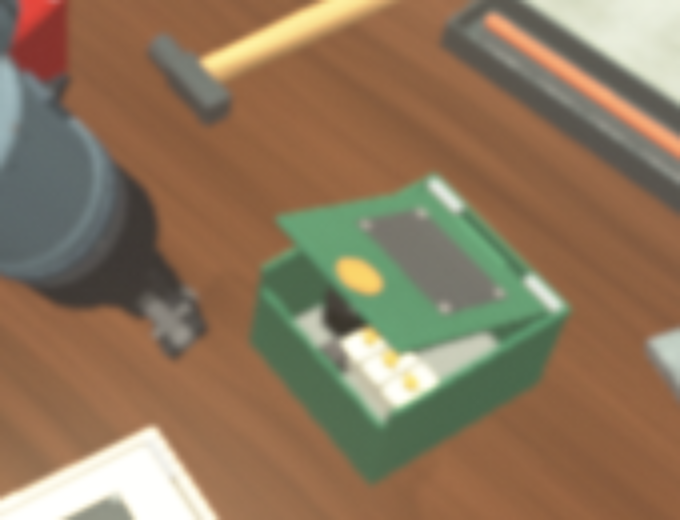

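View pics/wrist8.png

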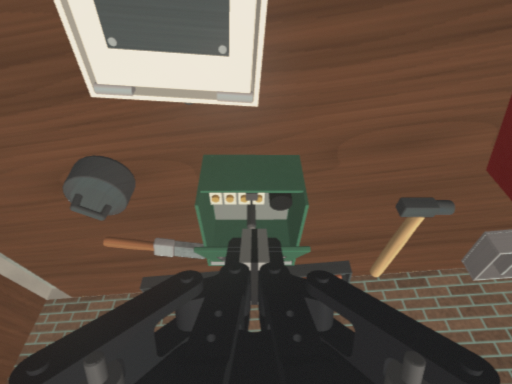

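Run:
```python
from h import *
p=pose(.43,25,gap=45)
print(p,delta([475,-213,150],rot(25)),delta(p,rot(25)))
s=read_state();r0=R.from_quat(s["ee_rot"])
rc=rot(0)*R.from_rotvec([0,-np.radians(35),0])
print(delta([475,-213,150],rot(25),(s["eef_pos"],rc)))
```

```text
[ 503.63572956 -217.03107112   95.05083904] ([-1.53, -0.04, 7.66], [0.97, 4.73, 0.18]) ([-1.32, -0.1, 13.86], [0.97, 4.73, 0.18])
([-0.82, 0.09, 7.76], [-0.0, 10.0, 0.0])
```

Emit:
{"api": "arm_command", "payload": {
  "deltas": [
    {"travel": [-0.5,0,2.5],"angular": [0.5,2,0],"jaw": 0},
    {"travel": [-1,0,5],"angular": [1,4,0],"jaw": 0},
    {"travel": [-1.5,0,7.6],"angular": [1,5,0.2],"jaw": 0},
    {"travel": [-1.5,0,7.6],"angular": [1,5,0.2],"jaw": 0},
    {"travel": [-1.5,0,7.6],"angular": [1,5,0.2],"jaw": 0}
  ]
}}

```text
clock: 9.3
eef_pos: [476.7, -210.1, 151.0]
ee_rot: [0.073, 0.974, -0.017, 0.213]
contact_force: [0.2, 0.7, -0.7]
grip_width: -0.2
```

Run:
```python
from h import *
s=read_state();print(s["clock"],s["joint_pos"],s["eef_pos"],R.from_quat(s["ee_rot"]).as_matrix().round(3).tolist(),s["contact_force"])
p=pose(.43,25,gap=45)
print(p,delta(p,rot(25)),delta(pose(.43,25),rot(25)))
```

```text
9.3 [ 0.59120567  0.24678661 -0.21621169  2.27791211 -0.22663094  0.20728519
  2.02552887] [ 476.67366159 -210.07385314  151.0272652 ] [[-0.898, 0.15, 0.413], [0.135, 0.989, -0.064], [-0.418, -0.002, -0.908]] [ 0.20550284  0.65313236 -0.65535463]
[ 503.63572956 -217.03107112   95.05083904] ([-0.17, -0.27, 6.24], [0.05, -0.27, 0.4]) ([-4.67, -0.3, 6.22], [0.05, -0.27, 0.4])
```

Run:
```python
from h import *
for g in(45,5):print(pose(.43,18,gap=g),delta(pose(.43,18,gap=g),rot(18)))
```

```text
[ 496.78466323 -215.94652806   99.66730957] ([0.26, -0.27, 5.53], [0.03, 6.73, 0.4])
[ 534.35903431 -221.89465662  112.02798934] ([-3.71, -0.3, 6.0], [0.03, 6.73, 0.4])
```

Emit:
{"api": "arm_command", "payload": {
  "deltas": [
    {"travel": [0.2,-0.2,0.5],"angular": [0,4,0.2],"jaw": 0},
    {"travel": [0.2,-0.2,2.5],"angular": [0,7,0.4],"jaw": 0},
    {"travel": [0.2,-0.2,4.5],"angular": [0,7,0.4],"jaw": 0},
    {"travel": [0.2,-0.2,5.5],"angular": [0,7,0.4],"jaw": 0},
    {"travel": [0.2,-0.2,5.5],"angular": [0,7,0.4],"jaw": 0},
    {"travel": [0.2,-0.2,5.5],"angular": [0,7,0.4],"jaw": 0}
  ]
}}

```text
clock: 9.9
eef_pos: [497.0, -216.7, 101.8]
ee_rot: [0.079, 0.985, -0.012, 0.155]
contact_force: [0.4, 0.0, 0.2]
grip_width: -0.3
```

Run:
```python
from h import *
s=read_state();print(s["clock"],s["joint_pos"],s["eef_pos"],R.from_quat(s["ee_rot"]).as_matrix().round(3).tolist(),s["contact_force"])
print(delta(pose(.43,18),rot(18)))
c=camera("side");im=c["color"];cv2.imwrite(f"pics/side9.png",cv2.resize(im[140:270,230:400],None,fx=4,fy=4));print((proj(c,s["eef_pos"])-[230,140])*4)
c=camera("wrist");cv2.imwrite(f"pics/wrist9.png",c["color"])
```

```text
9.9 [ 0.43875837  0.39237827 -0.08049394  2.17111857 -0.12283259  0.2760158
  1.89325538] [ 497.03520313 -216.74772918  101.75442459] [[-0.94, 0.159, 0.303], [0.151, 0.987, -0.048], [-0.307, 0.0, -0.952]] [0.3887562  0.04472869 0.23887229]
([-4.4, 0.09, 0.18], [-0.03, -0.13, -0.15])
[271.88379212 360.10609473]
```

View pics/side9.png

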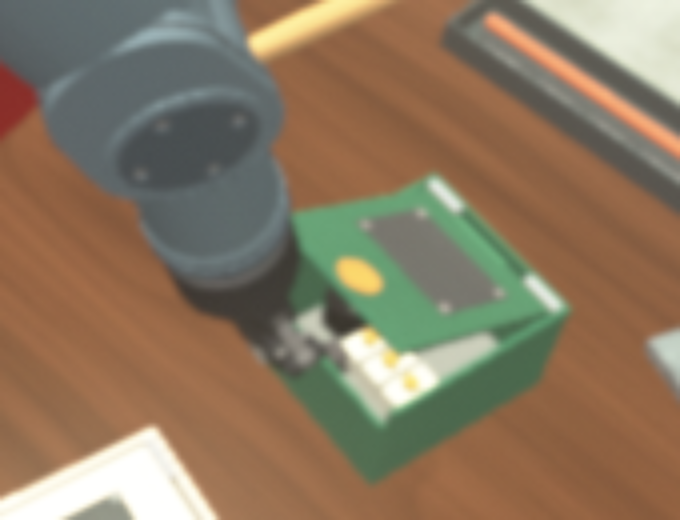

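View pics/wrist9.png

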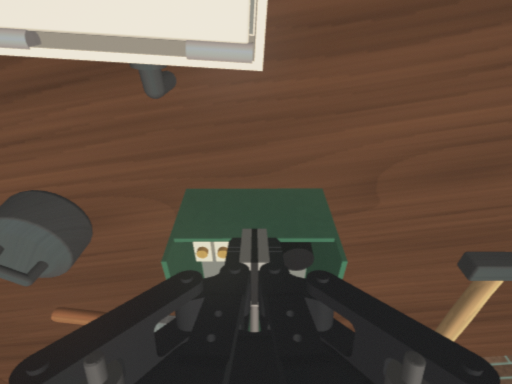

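The fingertips sit just over the front wall, below the raised edge. I'll move in until they touch the underside of the edge.

Emit:
{"api": "arm_command", "payload": {
  "deltas": [
    {"travel": [-1,0,0.1],"angular": [0,0,0],"jaw": 0},
    {"travel": [-2,0,0.1],"angular": [0,0,0],"jaw": 0},
    {"travel": [-3,0,0.2],"angular": [0,0,0],"jaw": 0},
    {"travel": [-4,0,0.2],"angular": [0,0,0],"jaw": 0},
    {"travel": [-4.6,0,0.2],"angular": [0,0,0],"jaw": 0},
    {"travel": [-4.6,0,0.2],"angular": [0,0,0],"jaw": 0}
  ]
}}

```text
clock: 10.6
eef_pos: [538.7, -223.0, 112.0]
ee_rot: [0.079, 0.985, -0.011, 0.151]
contact_force: [-7.9, 1.3, 3.1]
grip_width: 0.0
```

Run:
```python
from h import *
s=read_state();print(s["clock"],s["joint_pos"],s["eef_pos"],R.from_quat(s["ee_rot"]).as_matrix().round(3).tolist(),s["contact_force"])
for th,tl in((.5,18),(.6,18),(.7,17),(.8,16),(.9,15),(1,13),(1.1,11),(1.2,9),(1.3,7),(1.4,5),(1.5,3),(1.6,1),(1.7,0),(1.75,0)):print(th,delta(pose(th,tl),rot(tl)))
c=camera("side");im=c["color"];cv2.imwrite(f"pics/side10.png",cv2.resize(im[140:270,230:400],None,fx=4,fy=4));print((proj(c,s["eef_pos"])-[230,140])*4)
```

```text
10.6 [ 0.39238289  0.427557   -0.05003247  2.06513724 -0.10901656  0.3521738
  1.85804222] [ 538.67583805 -223.04972769  112.04641019] [[-0.942, 0.159, 0.296], [0.152, 0.987, -0.046], [-0.3, 0.001, -0.954]] [-7.93012198  1.28415102  3.13371256]
0.5 ([-0.83, 0.05, -0.96], [0.04, -0.54, -0.15])
0.6 ([-2.01, 0.05, -2.04], [0.04, -0.54, -0.15])
0.7 ([-3.23, 0.06, -3.02], [0.04, 0.46, -0.15])
0.8 ([-4.53, 0.06, -3.86], [0.04, 1.46, -0.15])
0.9 ([-5.91, 0.06, -4.56], [0.04, 2.46, -0.15])
1 ([-7.29, 0.07, -5.15], [0.05, 4.46, -0.14])
1.1 ([-8.71, 0.07, -5.58], [0.05, 6.46, -0.14])
1.2 ([-10.16, 0.08, -5.86], [0.05, 8.46, -0.14])
1.3 ([-11.63, 0.08, -5.99], [0.05, 10.46, -0.14])
1.4 ([-13.1, 0.08, -5.96], [0.06, 12.46, -0.14])
1.5 ([-14.56, 0.09, -5.77], [0.06, 14.46, -0.14])
1.6 ([-15.98, 0.09, -5.44], [0.06, 16.46, -0.14])
1.7 ([-17.42, 0.09, -4.91], [0.06, 17.46, -0.14])
1.75 ([-18.15, 0.1, -4.58], [0.06, 17.46, -0.14])
[324.83298304 322.14415765]
```

View pics/side10.png

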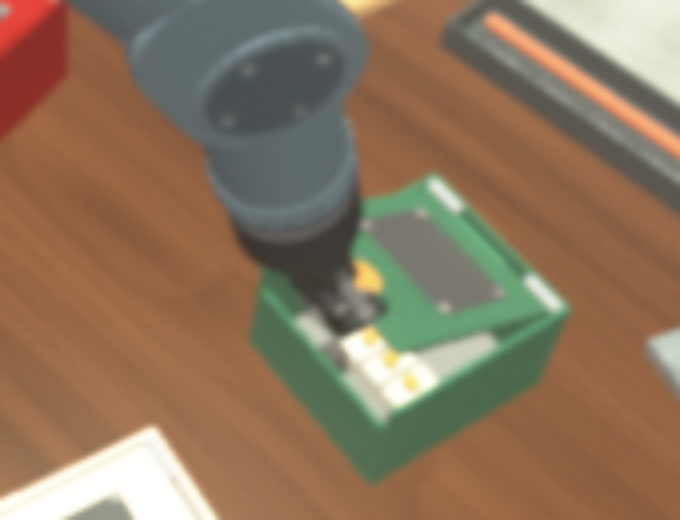

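Emit:
{"api": "arm_command", "payload": {
  "deltas": [
    {"travel": [-0.3,0,-0.6],"angular": [0,0,0],"jaw": 0},
    {"travel": [-0.8,0,-1.1],"angular": [0,0,0],"jaw": 0},
    {"travel": [-1.4,0,-1.6],"angular": [0,0,0],"jaw": 0},
    {"travel": [-2,0,-2.1],"angular": [0,0,0],"jaw": 0}
  ]
}}

```text
clock: 11.05
eef_pos: [553.4, -225.4, 140.0]
ee_rot: [0.079, 0.985, -0.012, 0.154]
contact_force: [-5.4, 1.7, 2.3]
grip_width: 0.1
```

Run:
```python
from h import *
s=read_state();print(s["clock"],s["joint_pos"],s["eef_pos"],s["contact_force"])
for th,tl in((.5,18),(.6,18),(.7,17),(.8,16),(.9,15),(1,13),(1.1,11),(1.2,9),(1.3,7)):print(th,delta(pose(th,tl),rot(tl)))
c=camera("side");im=c["color"];cv2.imwrite(f"pics/side11.png",cv2.resize(im[140:270,230:400],None,fx=4,fy=4));
```

```text
11.05 [ 0.37751681  0.3980294  -0.03881315  2.01910843 -0.10235669  0.42207961
  1.84275626] [ 553.40789562 -225.37904351  139.96445848] [-5.39454097  1.68455233  2.28598315]
0.5 ([1.43, 0.04, 1.25], [0.01, -0.25, -0.12])
0.6 ([0.25, 0.05, 0.17], [0.01, -0.25, -0.12])
0.7 ([-0.97, 0.05, -0.8], [0.01, 0.75, -0.12])
0.8 ([-2.28, 0.05, -1.63], [0.01, 1.75, -0.12])
0.9 ([-3.66, 0.05, -2.33], [0.01, 2.75, -0.12])
1 ([-5.04, 0.06, -2.91], [0.02, 4.75, -0.12])
1.1 ([-6.46, 0.06, -3.33], [0.02, 6.75, -0.12])
1.2 ([-7.92, 0.06, -3.6], [0.02, 8.75, -0.12])
1.3 ([-9.39, 0.07, -3.72], [0.02, 10.75, -0.12])
```

View pics/side11.png

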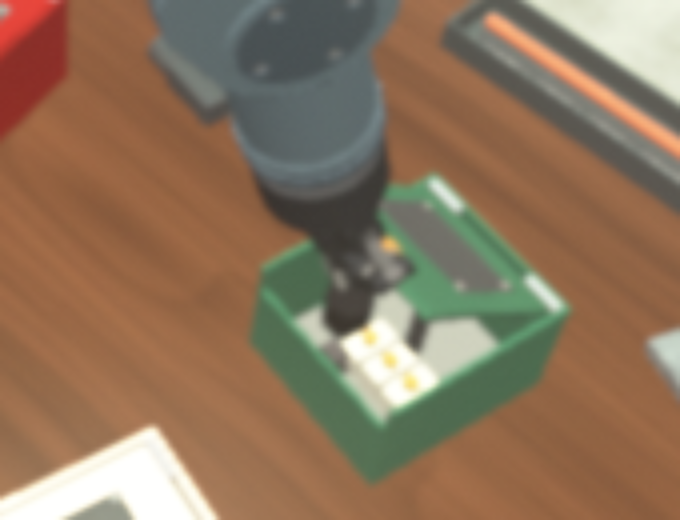

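The lid is following at about 0.62 rad with low force. I continue along the arc.

Emit:
{"api": "arm_command", "payload": {
  "deltas": [
    {"travel": [-0.5,0,-0.5],"angular": [0,0.5,0],"jaw": 0},
    {"travel": [-1,0,-0.9],"angular": [0,1,0],"jaw": 0},
    {"travel": [-1.6,0,-1.3],"angular": [0,1.5,0],"jaw": 0},
    {"travel": [-2.3,0,-1.7],"angular": [0,2,0],"jaw": 0},
    {"travel": [-3,0,-2.1],"angular": [0,2.5,0],"jaw": 0},
    {"travel": [-3.7,0,-2.4],"angular": [0,3,0],"jaw": 0},
    {"travel": [-4.4,0,-2.7],"angular": [0,4,0],"jaw": 0},
    {"travel": [-5,0,-2.9],"angular": [0,5,0],"jaw": 0}
  ]
}}

```text
clock: 11.9
eef_pos: [593.3, -231.9, 183.6]
ee_rot: [0.079, 0.991, -0.009, 0.112]
contact_force: [-2.4, 0.2, 0.9]
grip_width: 0.3
```

Run:
```python
from h import *
s=read_state();print(s["clock"],s["joint_pos"],s["eef_pos"],s["contact_force"])
for th,tl in((.9,15),(1,13),(1.1,11),(1.2,9),(1.3,7),(1.4,5),(1.5,3),(1.6,1),(1.7,0),(1.8,0)):print(th,delta(pose(th,tl),rot(tl)))
c=camera("side");im=c["color"];cv2.imwrite(f"pics/side12.png",cv2.resize(im[140:270,230:400],None,fx=4,fy=4));
```

```text
11.9 [ 0.31864731  0.42544967  0.00490898  1.81569676 -0.06158297  0.67925013
  1.77842162] [ 593.30992847 -231.90408343  183.61909938] [-2.39723538  0.15376434  0.85803351]
0.9 ([1.46, 0.06, 0.72], [-0.01, -2.1, -0.11])
1 ([0.14, 0.07, 0.03], [-0.01, -0.1, -0.11])
1.1 ([-1.24, 0.07, -0.51], [-0.01, 1.9, -0.11])
1.2 ([-2.67, 0.07, -0.91], [-0.01, 3.9, -0.11])
1.3 ([-4.13, 0.07, -1.15], [-0.01, 5.9, -0.11])
1.4 ([-5.6, 0.08, -1.24], [-0.01, 7.9, -0.11])
1.5 ([-7.06, 0.08, -1.17], [-0.0, 9.9, -0.11])
1.6 ([-8.51, 0.08, -0.95], [-0.0, 11.9, -0.11])
1.7 ([-9.99, 0.09, -0.54], [-0.0, 12.9, -0.11])
1.8 ([-11.47, 0.09, 0.05], [-0.0, 12.9, -0.11])
```

View pics/side12.png

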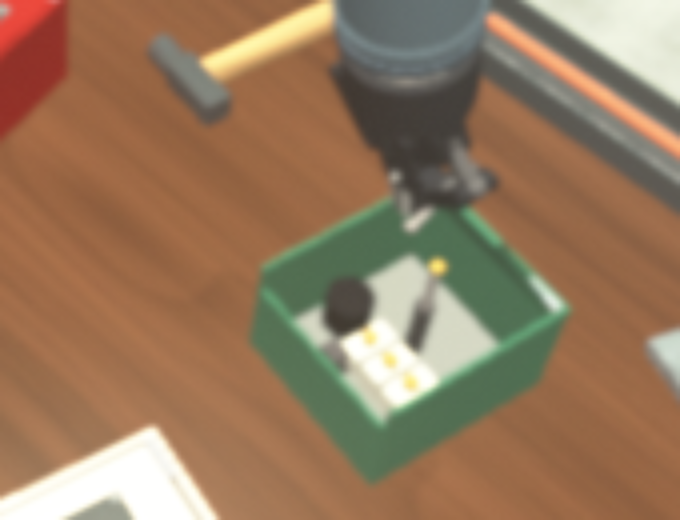

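Run:
```python
from h import *
c=camera("wrist");cv2.imwrite("pics/wrist12.png",c["color"])
c=camera("top");cv2.imwrite("pics/top12.png",cv2.resize(c["color"][100:220,270:410],None,fx=5,fy=5))
```

```text
(no output)
```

View pics/wrist12.png

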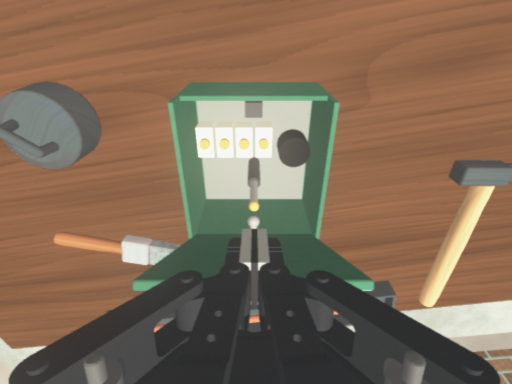

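View pics/top12.png

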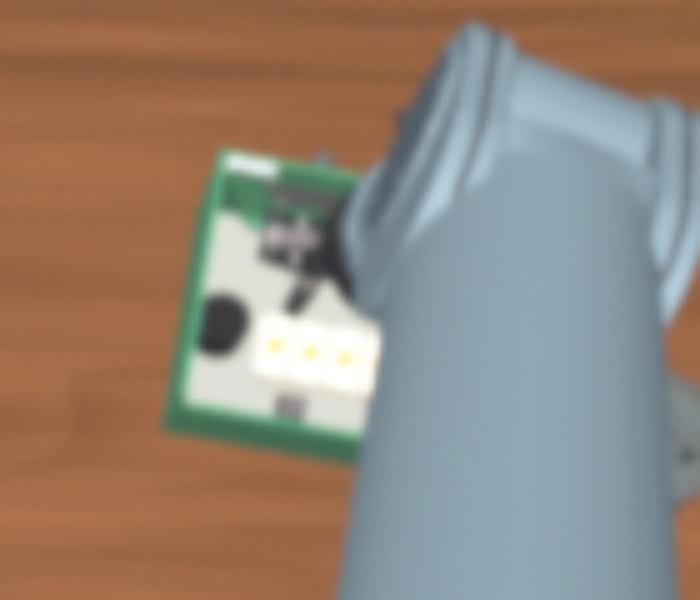

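The wrist view shows the lid raised behind the fingers, with its edge at row 285 and still in contact. I continue past upright.

Emit:
{"api": "arm_command", "payload": {
  "deltas": [
    {"travel": [-0.7,0,-0.3],"angular": [0,1,0],"jaw": 0},
    {"travel": [-1.4,0,-0.5],"angular": [0,2,0],"jaw": 0},
    {"travel": [-2.1,0,-0.8],"angular": [0,3,0],"jaw": 0},
    {"travel": [-2.8,0,-0.9],"angular": [0,4,0],"jaw": 0},
    {"travel": [-3.5,0,-1],"angular": [0,5,0],"jaw": 0},
    {"travel": [-4.2,0,-1.1],"angular": [0,6,0],"jaw": 0},
    {"travel": [-4.9,0,-1.2],"angular": [0,7,0],"jaw": 0},
    {"travel": [-5.6,0,-1.2],"angular": [0,8,0],"jaw": 0},
    {"travel": [-6.3,0,-1.2],"angular": [0,9,0],"jaw": 0},
    {"travel": [-7,0,-1.2],"angular": [0,10,0],"jaw": 0}
  ]
}}

```text
clock: 13.05
eef_pos: [657.1, -242.3, 209.8]
ee_rot: [0.079, 0.997, -0.002, 0.025]
contact_force: [0.5, -0.1, 0.2]
grip_width: 0.2
```

Run:
```python
from h import *
s=read_state();print(s["clock"],s["joint_pos"],s["eef_pos"],s["contact_force"])
for th,tl in((1.5,3),(1.6,1),(1.7,0),(1.8,0)):print(th,delta(pose(th,tl),rot(tl)))
c=camera("wrist");cv2.imwrite("pics/wrist13.png",c["color"])
c=camera("side");im=c["color"];cv2.imwrite(f"pics/side13.png",cv2.resize(im[140:270,230:400],None,fx=4,fy=4));
```

```text
13.05 [ 0.26753726  0.5954884   0.03868181  1.44304439 -0.03343906  1.05432575
  1.72643349] [ 657.10950129 -242.30095075  209.82739143] [ 0.4500693  -0.10371144  0.15047579]
1.5 ([-0.16, 0.1, -0.09], [0.02, -0.14, -0.13])
1.6 ([-1.63, 0.1, -0.12], [0.02, 1.86, -0.13])
1.7 ([-3.15, 0.1, 0.02], [0.02, 2.86, -0.13])
1.8 ([-4.72, 0.11, 0.35], [0.02, 2.86, -0.13])
```

View pics/wrist13.png

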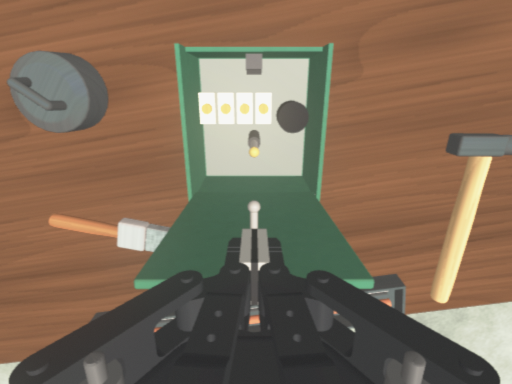

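View pics/side13.png

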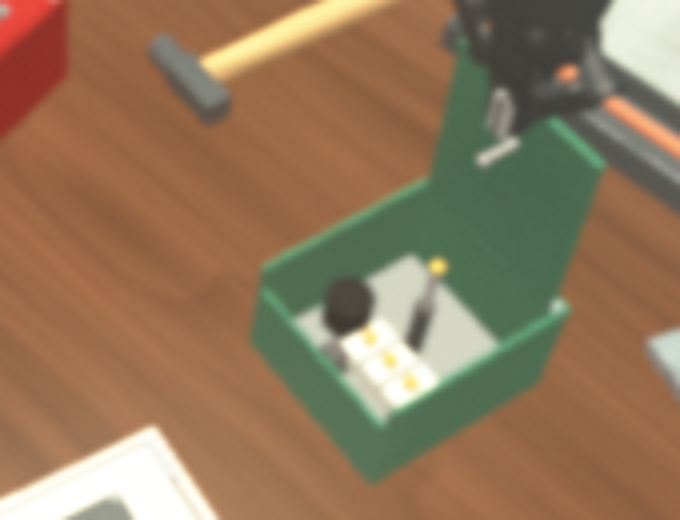

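The lid is nearly upright at about 1.5 rad. I push it past.

Emit:
{"api": "arm_command", "payload": {
  "deltas": [
    {"travel": [-0.8,0,-0.1],"angular": [0,1,0],"jaw": 0},
    {"travel": [-1.6,0,-0.1],"angular": [0,2,0],"jaw": 0},
    {"travel": [-2.4,0,0],"angular": [0,2.9,0],"jaw": 0},
    {"travel": [-3.2,0,0],"angular": [0,2.9,0],"jaw": 0},
    {"travel": [-4,0,0],"angular": [0,2.9,0],"jaw": 0},
    {"travel": [-4.5,0,0],"angular": [0,2.9,0],"jaw": 0},
    {"travel": [-4.5,0,0],"angular": [0,2.9,0],"jaw": 0}
  ]
}}

```text
clock: 13.85
eef_pos: [701.9, -249.3, 212.3]
ee_rot: [0.079, 0.997, 0.0, 0.0]
contact_force: [-1.0, 0.3, 0.3]
grip_width: 0.3
```

Emit:
{"api": "arm_command", "payload": {
  "deltas": [
    {"travel": [1,0,0],"angular": [0,0,0],"jaw": 0},
    {"travel": [3,0,0],"angular": [0,0,0],"jaw": 0},
    {"travel": [6,0,-0.5],"angular": [0,0,0],"jaw": 0},
    {"travel": [9,0,-1],"angular": [0,0,0],"jaw": 0},
    {"travel": [12,0,-2],"angular": [0,0,0],"jaw": 0},
    {"travel": [14,0,-3],"angular": [0,0,0],"jaw": 0},
    {"travel": [14,0,-3],"angular": [0,0,0],"jaw": 0},
    {"travel": [14,0,-3],"angular": [0,0,0],"jaw": 0}
  ]
}}

```text
clock: 14.65
eef_pos: [563.6, -227.3, 242.9]
ee_rot: [0.08, 0.997, 0.0, 0.001]
contact_force: [-0.2, 0.3, -0.4]
grip_width: 0.2
```

Run:
```python
from h import *
s=read_state();print(s["clock"],s["joint_pos"],s["eef_pos"],s["contact_force"],s["qd"].round(3))
c=camera("side");im=c["color"];cv2.imwrite(f"pics/side14.png",im)
for d in place_of(c,"oil_cup_center"):print(d["point"],d["score"],onz(c,d["point"],34))
c=camera("top");cv2.imwrite("pics/top14.png",c["color"])
for d in place_of(c,"oil_cup_center"):print(d["point"],d["score"],onz(c,d["point"],34))
```

```text
14.65 [ 0.27887535  0.43050887  0.04177407  1.62606061 -0.02034199  1.08397871
  1.73786857] [ 563.58210848 -227.27792105  242.92493383] [-0.20174462  0.32469065 -0.35427196] [-0.006  0.033 -0.007 -0.016 -0.002 -0.    -0.   ]
[162.2, 115.5] 0.8 [517.805667   462.08265145  34.        ]
[107.5, 190.6] 0.71 [507.41014298 446.36969265  34.        ]
```

View pics/side14.png

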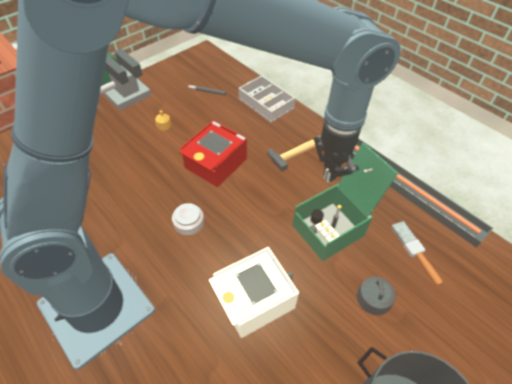

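View pics/top14.png

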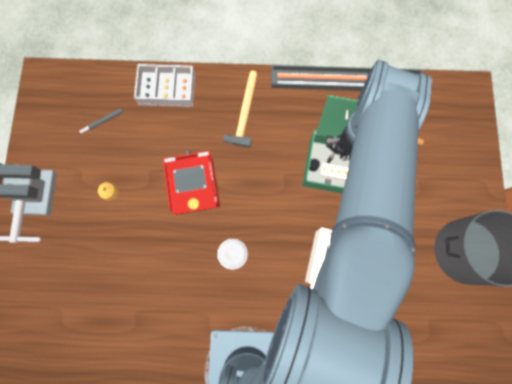

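Emit:
{"api": "arm_command", "payload": {
  "deltas": [
    {"travel": [3,0,-3],"angular": [0,0,0],"jaw": 0},
    {"travel": [4,0,-4],"angular": [0,0,0],"jaw": 0},
    {"travel": [4,0,-4],"angular": [0,0,0],"jaw": 0},
    {"travel": [4,0,-4],"angular": [0,0,0],"jaw": 0},
    {"travel": [4,0,-4],"angular": [0,0,0],"jaw": 0},
    {"travel": [4,0,-4],"angular": [0,0,0],"jaw": 0}
  ]
}}

```text
clock: 15.45
eef_pos: [523.9, -220.6, 281.3]
ee_rot: [0.079, 0.997, 0.0, -0.001]
contact_force: [-0.7, 0.5, 0.5]
grip_width: 0.2
```

Run:
```python
from h import *
c=camera("side")
for th in(1.57,1.7,1.9):
    print(th,[((proj(c,H+160*(-np.cos(th)*E+np.sin(th)*Z)+k*63*L)-[280,110])*5).round(0) for k in(1,-1)])
cv2.imwrite("pics/side15.png",cv2.resize(c["color"][110:230,280:420],None,fx=5,fy=5))
s=read_state();print(s["contact_force"],abs(s["qd"]).max())
```

```text
1.57 [array([340., 185.]), array([517., 346.])]
1.7 [array([370., 172.]), array([547., 330.])]
1.9 [array([412., 159.]), array([589., 313.])]
[ 0.39937268 -0.55010132 -0.23688209] 0.004150749388013862
```

View pics/side15.png

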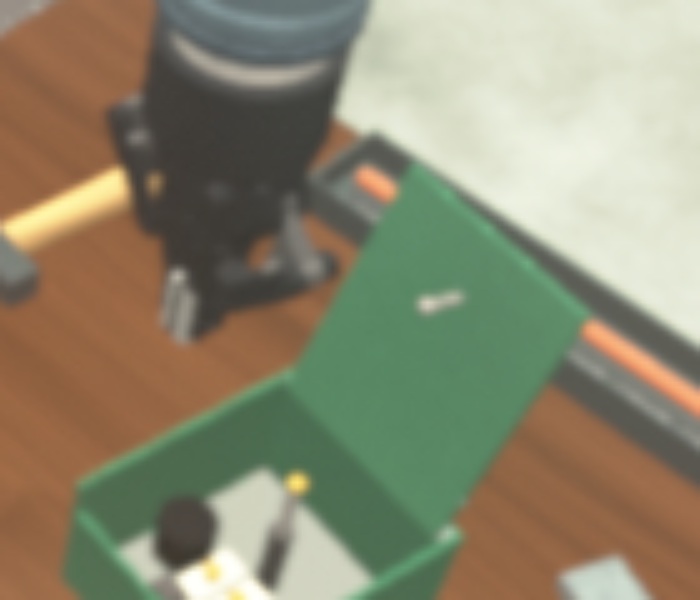

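The lid corners are at about (412,160) and (588,318), which matches the prediction for 1.9 rad. The hand is clear, so I hand in.

```bash
python3 -c "
from workcell import *
print(job_done())"
```

```text
the job is handed in; nothing more can be done
None
```

The green hatch is open at its stop and the hand is clear of everything; I handed the job in at about 15.5 s and got no verdict back. I pressed the lid at the brass disc and released it. It popped ajar, and I lifted it by its free edge and pushed it over past upright.

- **Lid:** In the last side picture its top corners match the positions predicted for 1.9 rad. I did not measure its speed. It had about 1.6 s to settle after the last push.
- **Red box and oil cup:** The red lid looks shut. The cup stands upright, and its detected pixel moved by less than about 2 px. Its computed position is only good to 5–15 mm.
- **Robot:** It is still and touches nothing. The force readings are at noise level.
- **What disagreed:** The disc was touched about 17 mm lower than the reported fingertip height implied. I corrected for that in all later moves. The arm reached only about 30° of the 35° tilt I asked for, so I worked at 18°.

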